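# Shut and lock the gate of the maize bin

## Robot

A 6-joint arm with a two-finger parallel gripper is mounted at the origin on the work surface. World frame = base frame: x ahead of the robot, y to its left, z up, the work surface at z = 0. Lengths are in m, angles in rad, forces in N, time in s.
With the tool pointing down it reaches from about 0.25 to 0.8 m from the base axis. Payload 8.5 kg.
Tool frame: the origin (TCP) lies at the very end of the fingers, on their centre line; the grasp point (between the pads) lies 19 mm behind it; z points along the fingers, y is the line along which they close (so a half turn about z gives the same grasp; the last joint's range is limited). The gripper opens to 85 mm and grips with 20 to 120 N. Pads are 22 mm wide; open, the fingers measure 114 mm over their backs; the gripper's body (76 mm by 85 mm) begins 54 mm behind the grasp point. The pads swing forward as they close: fully open they stand 13 mm farther back than shut.
Start: joints at [-1.141, 0.238, -0.013, 1.319, 0, 1.571], TCP at [0.219, -0.477, 0.207] pointing down, gripper open.
Joint ranges: [-2.66, 2.66], [-1.03, 1.9], [-1.14, 1.46], [-1.82, 2.27], [-1.45, 1.34], [-3.14, 3.14]. Speed limits (rad/s): [2.22, 2.22, 2.79, 3.14, 3.14, 3.14].

## Interface

Orientations are given as [roll, pitch, yaw] about the fixed x, y, z axes, in that order (R = Rz(yaw) Ry(pitch) Rx(roll)).
In Python, from plant import ctrl gives the robot as it stands.
- The arm moves only by the tool jog_arm, never from a script. Its argument "deltas" is a list of rows, each a list of 3 entries, a list of its own where there are three numbers: the shift along the tool's x, y, z in m, then the turn, a rotation vector about the tool's x, y, z in rad, then the finger opening in m, from 0 to 0.0854. A call has 1 to 20 rows; each row shifts and turns the commanded pose from where the row before left it, along the tool's axes as they then stand; what a row does not reach is not made up. A row lasts 1/12 s, in which the tool goes at most 41.7 mm and 7.16 degrees, less where a joint would pass 70% of its speed; a pose out of reach is approached as far as the arm can. A call with a gripper value outside its range is refused whole. The fingers move at their own pace and stop on an object; the grip force is fixed at half the most. Time passes only in rows, so rows that do not move let the fingers close. It gives the time, the measured TCP pose, the force, the opening and the grip force at its end, in the units of the state.
- ctrl.read_state(): the state, without advancing time (a new reading comes with each control period).
- ctrl.read_camera(name): name is "scene" or "top"; returns a dict with "color" (384x512x3 uint8, red, green, blue), "camera_matrix" (3x3 intrinsics, pixels), "cam_to_world" (4x4, takes a point from camera to world coordinates). Camera axes: x right, y up, looking along -z (the intrinsics and any distortion apply to the point x, -y, -z); pixel columns grow to the right and rows downward; lengths in m; the calibration is good to about 2 mm. A picture is of the moment at which its call begins. There is no depth.
- ctrl.sign_off(): hands the job in; it is judged then, once.
The state is a dict: "time_s": time; "joint_positions": joint angles; "joint_vel": joint speeds; "effort": joint torques, N m; "position": TCP position; "orientation": TCP orientation; "force": force on the tool from outside, world axes, zero at the start; "wrist_torque": the same for the moment, N m; "finger_gap": opening from 0.0 (shut) to 1.0 (fully open); "grip_force": force on a finger pad.
Only numpy, scipy, OpenCV 4.12 (cv2) and the standard library are available. Lean on these libraries where they do the work, as an engineer would, in place of code of your own. Each camera call takes 0.05 s, during which the arm holds its last target. There are 200 camera calls.

## Task

The bowl has its maize, so shut and lock the bin's gate with your fingertips: push the slotted disc round by its upright tab until its slot lines up with the flat of the gate bar, press the bar's button straight down through it until the gate is fully home, then push the tab about a quarter turn to either side, so that the slot lies crosswise over the flat and the bar cannot come back up. Pinch and lift nothing: do not take the tab or the button between the fingers or draw the bar up, and leave the bowl, the two tumblers and the measuring cup where they are. Finish with the hand clear.

Things in the scene. Friction and masses are not known exactly. Their poses are not given: they have to be found in the camera images.
- maize_bin: Galvanised maize bin, fixed: in mm, 180 deep (its x) x 260 wide (its y) x 195 high to its flat lid. Origin: centre of its underside. Its front (-x) looks roughly to the robot; there an open chute 100 wide, with a gate in a frame across it, stands out to 218 from the origin. Disc and bar share an upright axis at x = -150, y = 0; else nothing on the bin stands higher than 222.
- lock_disc (a joint): Turn of the disc, rad, counter-clockwise from above; stays where left, about 2 N at the tab turns it. 0: slot along the bin's y, in line with the bar's flat, tab straight out to the front (bin's -x). Positive: tab on the -y side of front. Starts at 1.15 to 1.5 (crosswise); stops at +-1.66. The flat enters within about 0.25 of 0, its bevelled foot drawing the disc in a little.
- disc_center (a point): Centre of the top face of the flat steel locking disc, on the axis, height 222 mm (all sizes in mm). The disc lies on the gate frame's top plate (108 in x, 124 in y, top at height 214) in a low flush rim 101 across; it is 92 across and 6.5 thick, with one straight slot 30 x 11 through its middle and one upright tab. The bar comes up through the slot.
- disc_tab (a point): Middle of the top edge of the disc's upright tab, height 246 mm: a plate 16 mm long (radially, 28 to 44 mm from the axis), 6 mm thick, 24 mm high, standing on the disc's top face. Push on its broad sides to turn the disc.
- gate_bar (a joint): Travel of the gate bar, m, growing downwards; friction holds it, 3 to 6 N move it. 0 to 0.004 at the start: gate open, the bar's flat just above the disc. 0.040: gate shut, bar home on a hard stop. From about 0.033 on the flat is right below the disc, which then turns freely round the bar's neck. It could also be drawn up by 0.012, which is not wanted.
- bar_top (a point): Centre of the flat top of the bar's push button, on the axis: height 280 mm with gate_bar at 0, 240 when home. The bar from the top, in mm: round button 26 across and 10 thick, round neck 8 thick and 22 long, flat 24 (along the bin's y) x 6 x 20 high, then a round neck down to the gate blade.
- bowl: Terracotta bowl, 150 mm across, 55 mm high, on the table below the chute's mouth. Origin: centre of its underside. Leave alone.
- tumbler_a: Blue plastic tumbler, 74 mm across, 115 mm high, on the table to one side of the chute. Origin: centre of its underside. Leave alone.
- tumbler_b: Pink plastic tumbler, 74 mm across, 115 mm high, on the table to the other side of the chute. Origin: centre of its underside. Leave alone.
- measuring_cup: Steel measuring cup, 70 mm across, 45 mm high, its folding wire handle out level along its +x to 102 mm from the middle; stands on the bin's lid (its underside at height 195 mm). Origin: centre of its underside. Leave alone.

How it is judged:
By the outcome, as a careful person would: the job done as asked, in the order asked, and still so for the second after the job is handed in, with the robot touching nothing.
It also fails if it takes over 61 s, if anything falls off the work surface, if the arm or the gripper's body presses on something with over 40 N, if the wrist force passes 120 N, or if a joint passes its speed limit or range.

## Working session

There is one attempt and no reset: what is moved stays moved. The work goes in short steps, Python scripts to look and compute and a tool call to move; the robot and the scene stay as the last step left them, time stands still between calls to the robot, and variables do not carry over. Pictures are saved under pics/ and viewed, at most 10 in all, crops included, and the job is handed in when it is done.

Besides the shell and the picture viewer there is one more tool, called after "Request:" by a JSON object that holds its "method" and its "body", one argument or row to a line. jog_arm: Moves the arm, as the interface text tells. Its arguments: {"type":"object","properties":{"deltas":{"type":"array","items":{"type":"array"}}},"required":["deltas"]}

```bash
mkdir -p pics; python3 - <<'E'
from plant import ctrl
import cv2,numpy as np
for n in("scene","top"):
    d=ctrl.read_camera(n); cv2.imwrite(f"pics/{n}0.png",d["color"][:,:,::-1])
    print(n,np.round(d["camera_matrix"],1).tolist(),np.round(d["cam_to_world"],4).tolist(),[k for k in d])
print(ctrl.read_state())
E
```

```text
scene [[497.6, 0.0, 250.0], [0.0, 497.6, 192.4], [0.0, 0.0, 1.0]] [[0.3125, -0.6602, 0.683, 1.3572], [0.9498, 0.2032, -0.2381, -0.2181], [0.0184, 0.7231, 0.6905, 0.9252], [0.0, 0.0, 0.0, 1.0]] ['color', 'camera_matrix', 'cam_to_world']
top [[473.8, 0.0, 264.1], [0.0, 473.8, 190.8], [0.0, 0.0, 1.0]] [[0.0196, 0.9944, -0.1039, 0.5122], [-0.9998, 0.0188, -0.0084, 0.0333], [-0.0064, 0.104, 0.9946, 1.238], [0.0, 0.0, 0.0, 1.0]] ['color', 'camera_matrix', 'cam_to_world']
{'time_s': 0.1, 'joint_positions': array([-1.14103469e+00,  2.38774259e-01, -1.41433113e-02,  1.31922233e+00,
       -6.89303887e-06,  1.57081305e+00]), 'joint_vel': array([-0.00148148, -0.00213355,  0.00134165, -0.00050686, -0.00039797,
        0.00128599]), 'effort': array([-7.40243468e-05, -5.39723039e+01,  3.46996665e+01,  1.34131554e-02,
       -7.82184088e-06, -1.18341040e-05]), 'position': array([ 0.21857431, -0.4768957 ,  0.20652426]), 'orientation': array([-3.14024908e+00,  6.91550696e-06,  4.29744914e-01]), 'force': array([ 0.07844349, -0.43527744, -0.31177843]), 'wrist_torque': array([-0.01947373,  0.01193003,  0.04393823]), 'grip_force': 0.0, 'finger_gap': 1.0011968467430954}
```

View pics/scene0.png

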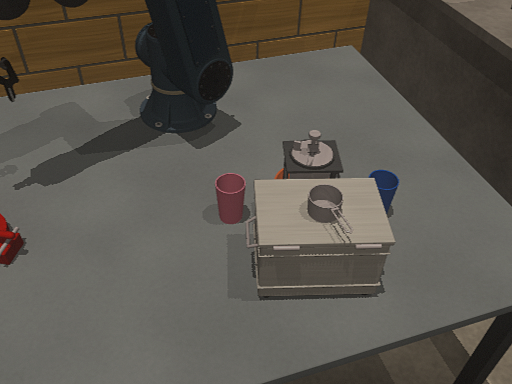

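View pics/top0.png

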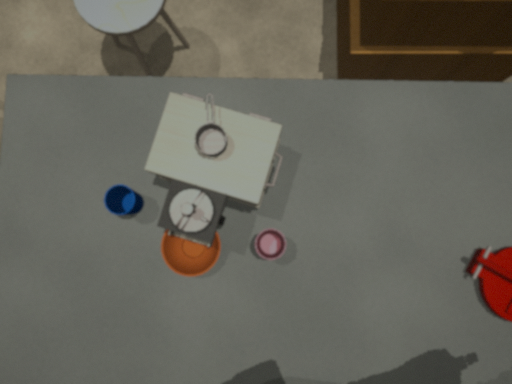

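The scene view shows the bin with the dark plate at (312,155) and the button at (315,135). In the top view the disc is at about (191,210), the button at (188,209), the lid corners at (172,94), (281,124), (260,205) and (147,170), and the tumblers at (122,200) and (270,243). Next I'll enlarge the disc area.

```bash
python3 - <<'E'
import cv2,numpy as np
t=cv2.imread("pics/top0.png");s=cv2.imread("pics/scene0.png")
a=cv2.resize(t[170:250,145:235],None,fx=6,fy=6,interpolation=cv2.INTER_CUBIC)[:480,:540]
b=cv2.resize(s[120:184,270:354],None,fx=6,fy=6,interpolation=cv2.INTER_CUBIC)
cv2.imwrite("pics/c1.png",a);cv2.imwrite("pics/c2.png",b)
E
```

```text
(no output)
```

View pics/c1.png

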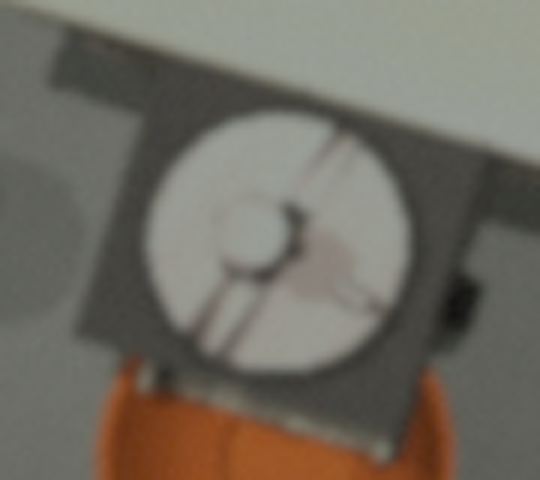

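View pics/c2.png

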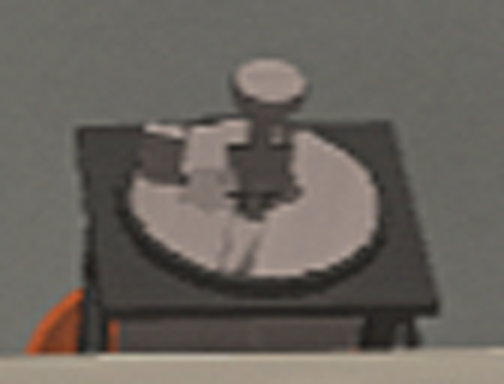

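The disc centre in the top view is at about (191.4,210.2), with the tab towards (205.8,219). In the scene view the button is at (314.8,133.3) and the tab top at (297.5,141.7). Next I'll fit the bin pose and disc angle jointly.

```bash
cat > h.py <<'E'
import numpy as np,cv2
from scipy.optimize import least_squares
K={"scene":np.array([[497.6,0,250],[0,497.6,192.4],[0,0,1]]),"top":np.array([[473.8,0,264.1],[0,473.8,190.8],[0,0,1]])}
T={"scene":np.array([[0.3125,-0.6602,0.683,1.3572],[0.9498,0.2032,-0.2381,-0.2181],[0.0184,0.7231,0.6905,0.9252],[0,0,0,1]]),
"top":np.array([[0.0196,0.9944,-0.1039,0.5122],[-0.9998,0.0188,-0.0084,0.0333],[-0.0064,0.104,0.9946,1.238],[0,0,0,1]])}
def proj(c,p):
    q=(np.linalg.inv(T[c])@np.append(p,1))[:3]*[1,-1,-1]; u=K[c]@q; return u[:2]/u[2]
def ray(c,uv,z):
    d=T[c][:3,:3]@(np.linalg.inv(K[c])@[*uv,1]*[1,-1,-1]);o=T[c][:3,3];return o+d*(z-o[2])/d[2]
def b2w(b,p):
    x,y,a=b;return np.array([x+np.cos(a)*p[0]-np.sin(a)*p[1],y+np.sin(a)*p[0]+np.cos(a)*p[1],p[2]])
E
python3 - <<'E'
from h import *
L=.195;P=.214
obs=[("top",(-.15,0,.222),(191.4,210.2)),("top",(-.15,0,.278),(187.5,208.8)),
("top",(.09,.13,L),(172,94)),("top",(.09,-.13,L),(281,124)),("top",(-.09,-.13,L),(260,205)),("top",(-.09,.13,L),(147,170)),
("top",(-.204,.062,P),(158.5,225.5)),("top",(-.204,-.062,P),(210.5,244)),
("scene",(-.15,0,.222),(312.5,153.3)),("scene",(-.15,0,.278),(314.8,133.3)),
("scene",(-.204,-.062,P),(283.3,140.8)),("scene",(-.204,.062,P),(335.5,140.3)),
("scene",(-.09,-.13,L),(254,181)),("scene",(.09,-.13,L),(258,241)),("scene",(.09,.13,L),(391,241)),("scene",(-.09,.13,L),(379,179))]
f=lambda b:np.concatenate([proj(c,b2w(b,p))-np.array(u) for c,p,u in obs])
r=least_squares(f,[.6,.2,-.3],loss="soft_l1");b=r.x
print(b);
for o,e in zip(obs,f(b).reshape(-1,2)):print(o[0],o[1],e.round(1))
ax=b2w(b,(-.15,0,.222));print("axis",ax, ray("top",(191.4,210.2),.222),ray("top",(187.5,208.8),.278),ray("scene",(312.5,153.3),.222),ray("scene",(314.8,133.3),.278))
for c,u in(("top",(205.8,219)),("scene",(297.5,141.7))):
    w=ray(c,u,.246)-ax; print(c,"tab r",np.hypot(*w[:2]),"ang",np.arctan2(w[1],w[0])-(b[2]+np.pi))
print("tumblers",ray("top",(122,200),.115),ray("top",(270,243),.115))
E
```

```text
[ 0.719267    0.15561336 -0.2852281 ]
top (-0.15, 0, 0.222) [-0.2 -0.9]
top (-0.15, 0, 0.278) [-0.7 -1.3]
top (0.09, 0.13, 0.195) [ 0. -2.]
top (0.09, -0.13, 0.195) [0.7 1.6]
top (-0.09, -0.13, 0.195) [-2.5 -3.1]
top (-0.09, 0.13, 0.195) [-0.7 -3. ]
top (-0.204, 0.062, 0.214) [-1.8 -0.7]
top (-0.204, -0.062, 0.214) [ 0.7 -1.9]
scene (-0.15, 0, 0.222) [-1.2 -1.9]
scene (-0.15, 0, 0.278) [-0.9 -2. ]
scene (-0.204, -0.062, 0.214) [-1.6 -1.2]
scene (-0.204, 0.062, 0.214) [-1. -1.]
scene (-0.09, -0.13, 0.195) [ 0.3 -2.3]
scene (0.09, -0.13, 0.195) [-0.1  0.3]
scene (0.09, 0.13, 0.195) [ 0.3 -1.4]
scene (-0.09, 0.13, 0.195) [-7.1 -1.3]
axis [0.57532738 0.19781982 0.222     ] [0.57346926 0.19726465 0.222     ] [0.57278561 0.19625676 0.278     ] [0.58243368 0.19774178 0.222     ] [0.58265431 0.19664566 0.278     ]
top tab r 0.04112218601858564 ang -4.967748418494738
scene tab r 0.03298299297675508 ang -4.854937812540248
tumblers [0.6010656  0.38090339 0.115     ] [0.50615937 0.02646774 0.115     ]
```

Request:
{"method": "jog_arm", "body": {
  "deltas": [
    [[0,0,-0.0285],[0,0,0],0],
    [[0,0,-0.0285],[0,0,0],0],
    [[0,0,-0.0285],[0,0,0],0],
    [[0,0,-0.028],[0,0,0],0],
    [[0.0247,-0.01765,0],[0,0,0],0],
    [[0.0247,-0.01765,0],[0,0,0],0],
    [[0.0247,-0.01765,0],[0,0,0],0],
    [[0.0247,-0.01765,0],[0,0,0],0],
    [[0.0247,-0.01765,0],[0,0,0],0],
    [[0.0247,-0.01765,0],[0,0,0],0],
    [[0.0247,-0.01765,0],[0,0,0],0],
    [[0.0247,-0.01765,0],[0,0,0],0],
    [[0.0247,-0.01765,0],[0,0,0],0],
    [[0.0247,-0.01765,0],[0,0,0],0],
    [[0.0247,-0.01765,0],[0,0,0],0],
    [[0.0247,-0.01765,0],[0,0,0],0],
    [[0.0247,-0.01765,0],[0,0,0],0],
    [[0.0247,-0.01765,0],[0,0,0],0],
    [[0.0247,-0.01765,0],[0,0,0],0],
    [[0.0247,-0.01765,0],[0,0,0],0]
  ]
}}

```text
time_s: 1.77
position: [0.4607, -0.0543, 0.3204]
orientation: [-3.141, 0.0, 0.43]
force: [0.9, -0.5, 0.1]
finger_gap: 0.002
grip_force: 0.0
```

Request:
{"method": "jog_arm", "body": {
  "deltas": [
    [[0.0247,-0.01765,0],[0,0,0],0],
    [[0.0247,-0.01765,0],[0,0,0],0],
    [[0.0247,-0.01765,0],[0,0,0],0],
    [[0.0247,-0.01765,0],[0,0,0],0],
    [[0.0247,-0.01765,0],[0,0,0],0],
    [[0.0247,-0.01765,0],[0,0,0],0],
    [[0.0247,-0.01765,0],[0,0,0],0],
    [[0.0247,-0.01765,0],[0,0,0],0],
    [[0,0,0],[0,0,-0.1025],0],
    [[0,0,0],[0,0,-0.1025],0],
    [[0,0,0],[0,0,-0.1025],0],
    [[0,0,0],[0,0,-0.1025],0],
    [[0,0,0],[0,0,-0.1025],0],
    [[0,0,0],[0,0,-0.1025],0],
    [[0,0,0],[0,0,-0.1025],0],
    [[0,0,0],[0,0,-0.1025],0],
    [[0,0,0],[0,0,-0.1025],0],
    [[0,0,0],[0,0,-0.1025],0],
    [[0,0,0],[0,0,-0.1025],0],
    [[0,0,0],[0,0,-0.1025],0]
  ]
}}

```text
time_s: 3.43
position: [0.581, 0.1548, 0.3202]
orientation: [-3.141, 0.0, 1.665]
force: [-0.3, -0.9, 0.1]
finger_gap: 0.001
grip_force: 0.0
```

```bash
python3 - <<'E'
from plant import ctrl
from h import *
p=ctrl.read_state()["position"];print(p)
o=[]
for n in("scene","top"):
    im=ctrl.read_camera(n)["color"][:,:,::-1];u=proj(n,p);print(n,u)
    cv2.imwrite(f"pics/{n}1.png",im)
    x0,y0=(265,95) if n=="scene" else (145,160)
    print(n,"tip in crop",(u-[x0,y0])*5, "x off",400*(n=="top"))
    o.append(cv2.resize(im[y0:y0+100,x0:x0+80],None,fx=5,fy=5,interpolation=cv2.INTER_CUBIC))
cv2.imwrite("pics/m1.png",np.hstack(o))
E
```

```text
[0.58100746 0.15480886 0.32016693]
scene [298.22767196 120.06071781]
scene tip in crop [166.13835979 125.30358907] x off 0
top [205.31669329 203.54817187]
top tip in crop [301.58346645 217.74085937] x off 400
```

View pics/m1.png

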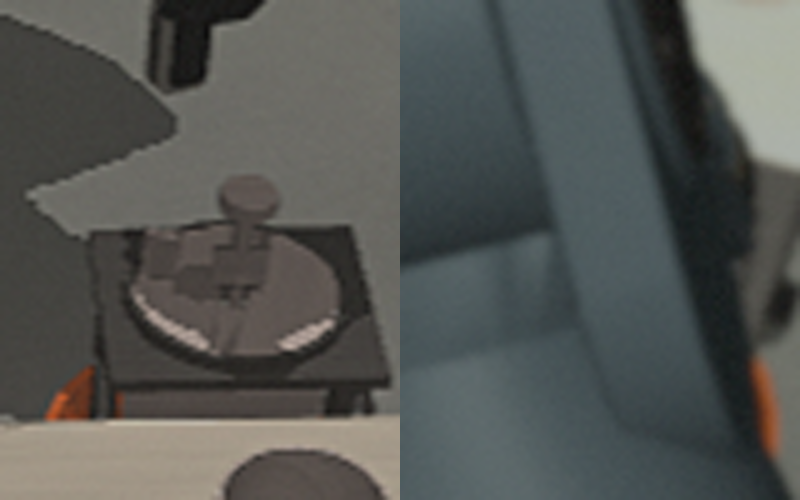

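In the scene crop the closed fingertips end at about (180,90), i.e. px (301,113), where the calibration predicts row 120. The button is still at px (314.6,134). I'll check the calibration against other known points.

```bash
python3 - <<'E'
from h import *
print("start tip",proj("scene",(.2186,-.4769,.2065)),"open tip+13",proj("scene",(.2186,-.4769,.2195)))
print("base",proj("scene",(0,0,0)),"z.03",proj("scene",(0,0,.03)))
p=ray("top",(270,243),.115);print("pink",p,proj("scene",p));
p=ray("top",(122,200),.115);print("blue",p,proj("scene",p))
# tip pixels from dark segmentation in scene1
s=cv2.imread("pics/scene1.png");print(s[104:124,296:308:2].sum(2))
a=cv2.resize(s[60:200,190:350],None,fx=5,fy=5,interpolation=cv2.INTER_CUBIC)[:600]
a=np.clip(a.astype(float)*2.2,0,255).astype(np.uint8);cv2.imwrite("pics/z.png",a[:600,:800])
E
```

```text
start tip [ -2.3323723  118.75967776] open tip+13 [ -4.11574407 114.32337701]
base [178.03399456 108.94676759] z.03 [177.27258238 101.10565158]
pink [0.50615937 0.02646774 0.115     ] [229.84348555 181.73437557]
blue [0.6010656  0.38090339 0.115     ] [379.73189011 178.08058334]
[[118 186  66  82  78  89]
 [116 191  67  79  84 124]
 [122 190  70  83  82 136]
 [139 186  67  72  78 196]
 [142 165  77  81  87 193]
 [154 157  68  70  84 203]
 [154 155  72  80  62 259]
 [152 159  59  69 105 286]
 [210 187 117 171 243 327]
 [313 187 253 307 323 321]
 [267 319 329 322 312 312]
 [176 332 322 314 307 310]
 [190 258 320 313 310 314]
 [190 171 317 312 313 315]
 [191 184 253 311 313 309]
 [192 194 259 313 306 310]
 [183 186 265 313 306 307]
 [190 182 259 314 310 306]
 [185 179 329 310 314 314]
 [174 329 311 309 310 313]]
```

View pics/z.png

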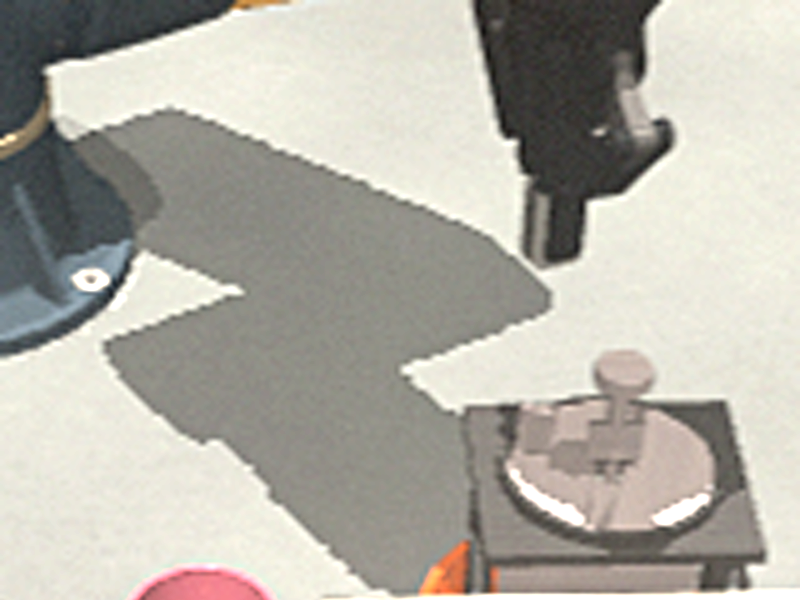

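The cameras agree on the tumblers and the robot base. The visible fingertip (px 300,112) appears higher than its stated TCP, so I'll descend beside the tab and look at the two directly together.

Request:
{"method": "jog_arm", "body": {
  "deltas": [
    [[0,0.008,0.02],[0,0,0],0],
    [[0,0,0.02],[0,0,0],0],
    [[0,0,0.02],[0,0,0],0],
    [[0,0,0.015],[0,0,0],0],
    [[0,0,0.01],[0,0,0],0],
    [[0,0,0],[0,0,0],0]
  ]
}}

```text
time_s: 4.03
position: [0.5881, 0.1553, 0.2334]
orientation: [-3.138, 0.001, 1.657]
force: [-0.2, -0.1, -0.2]
finger_gap: 0.003
grip_force: 0.0
```

```bash
python3 - <<'E'
from plant import ctrl
from h import *
s=ctrl.read_state();p=s["position"];print(p,s["force"])
im=ctrl.read_camera("scene")["color"][:,:,::-1];u=proj("scene",p);print((u-[270,90])*8)
cv2.imwrite("pics/scene2.png",im)
a=cv2.resize(im[90:165,270:350],None,fx=8,fy=8,interpolation=cv2.INTER_CUBIC)
cv2.imwrite("pics/z2.png",np.clip(a*2.,0,255).astype(np.uint8))
E
```

```text
[0.58805422 0.15529842 0.23337086] [-0.18772887 -0.14230267 -0.15328953]
[210.20196465 515.15079403]
```

View pics/z2.png

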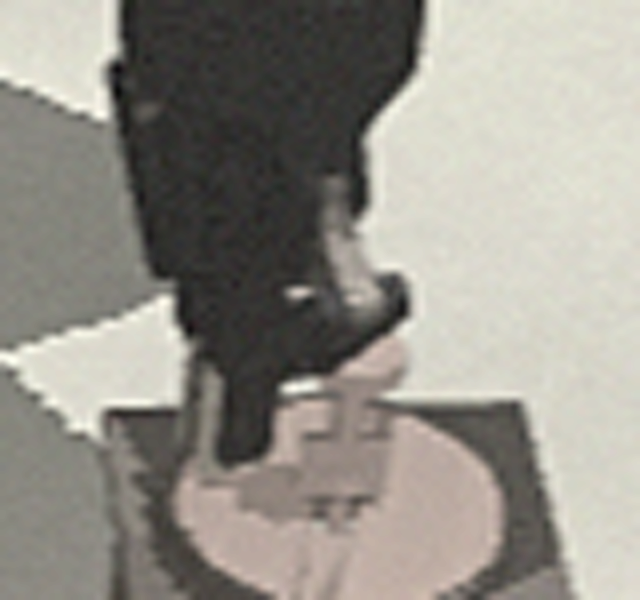

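The fingertips are at crop (235,468), beside and in front of the tab, with no contact. I'll lower a little, square the tool to the radius, then sweep clockwise and watch the force.

Request:
{"method": "jog_arm", "body": {
  "deltas": [
    [[0,0,0.006],[0,0,-0.075],0],
    [[0,0,0],[0,0,-0.075],0],
    [[0,0,0],[0,0,0],0]
  ]
}}

```text
time_s: 4.33
position: [0.5895, 0.1557, 0.2307]
orientation: [3.14, -0.0, 1.812]
force: [0.4, 0.2, 0.4]
finger_gap: 0.001
grip_force: 0.0
```

Request:
{"method": "jog_arm", "body": {
  "deltas": [
    [[0.0002,-0.0043,0],[0,0,0.1],0],
    [[0.0002,-0.0043,0],[0,0,0.1],0],
    [[0.0002,-0.0043,0],[0,0,0.1],0],
    [[0.0002,-0.0043,0],[0,0,0.1],0],
    [[0.0002,-0.0043,0],[0,0,0.1],0]
  ]
}}

```text
time_s: 4.75
position: [0.5681, 0.1558, 0.2308]
orientation: [3.14, -0.001, 1.301]
force: [-0.5, -0.5, 1.2]
finger_gap: -0.0
grip_force: 0.0
```

No contact force, so the tip may be passing above the tab. I'll back off and find the disc's top by touch.

Request:
{"method": "jog_arm", "body": {
  "deltas": [
    [[0.0002,0.0043,0],[0,0,-0.1],0],
    [[0.0002,0.0043,0],[0,0,-0.1],0],
    [[0.0002,0.0043,0],[0,0,-0.1],0],
    [[0.0002,0.0043,0],[0,0,-0.1],0],
    [[0.0002,0.0043,0],[0,0,-0.1],0],
    [[0,0,0],[0,0,0],0]
  ]
}}

```text
time_s: 5.25
position: [0.5901, 0.1556, 0.2306]
orientation: [3.14, -0.0, 1.811]
force: [-0.0, 0.2, 1.1]
finger_gap: -0.0
grip_force: 0.0
```

Request:
{"method": "jog_arm", "body": {
  "deltas": [
    [[0,0,0.003],[0,0,0],0],
    [[0,0,0.003],[0,0,0],0],
    [[0,0,0],[0,0,0],0]
  ]
}}

```text
time_s: 5.5
position: [0.5887, 0.1554, 0.2231]
orientation: [-3.141, -0.0, 1.807]
force: [0.2, 0.1, 0.3]
finger_gap: -0.002
grip_force: 0.0
```

Request:
{"method": "jog_arm", "body": {
  "deltas": [
    [[0,0,0.002],[0,0,0],0],
    [[0,0,0.001],[0,0,0],0],
    [[0,0,0],[0,0,0],0]
  ]
}}

```text
time_s: 5.75
position: [0.5889, 0.1554, 0.2204]
orientation: [-3.141, -0.0, 1.809]
force: [0.1, -0.0, -0.0]
finger_gap: -0.006
grip_force: 0.0
```

Request:
{"method": "jog_arm", "body": {
  "deltas": [
    [[0,0,0.003],[0,0,0],0],
    [[0,0,0],[0,0,0],0]
  ]
}}

```text
time_s: 5.92
position: [0.5889, 0.1554, 0.2171]
orientation: [-3.141, -0.0, 1.809]
force: [0.9, -0.6, -0.3]
finger_gap: 0.005
grip_force: 0.0
```

```bash
python3 - <<'E'
from plant import ctrl
from h import *
s=ctrl.read_state();p=s["position"];print(p,s["force"],s["joint_positions"])
im=ctrl.read_camera("scene")["color"][:,:,::-1];u=proj("scene",p);print((u-[270,90])*8)
cv2.imwrite("pics/scene3.png",im)
a=cv2.resize(im[90:165,270:350],None,fx=8,fy=8,interpolation=cv2.INTER_CUBIC)
cv2.imwrite("pics/z3.png",np.clip(a*2.,0,255).astype(np.uint8))
E
```

```text
[0.58890287 0.15539363 0.21714163] [ 0.87516541 -0.56810719 -0.28909996] [2.57938274e-01 3.83632274e-01 2.22340951e-01 1.41005174e+00
 9.39046580e-05 1.59003184e+00]
[206.83165545 562.4072456 ]
```

View pics/z3.png

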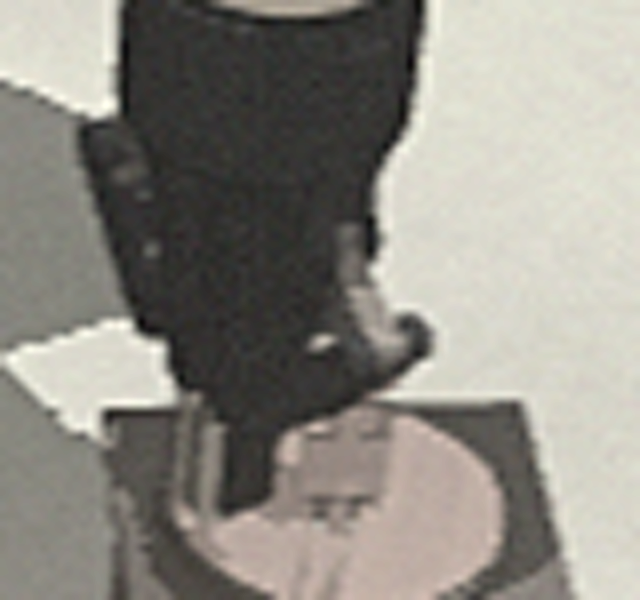

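The view shows the tip at crop (235,518) against a predicted 562. With no contact at a reported z of 0.217, the real tips must be about 2 cm above the reported TCP. I'll lean the hand outward so its body stays clear of the button, then go lower.

Request:
{"method": "jog_arm", "body": {
  "deltas": [
    [[0.0027,0,0],[0,0.117,0],0],
    [[0.0027,0,0],[0,0.117,0],0],
    [[0.0027,0,0],[0,0.117,0],0],
    [[0,0,0],[0,0,0],0]
  ]
}}

```text
time_s: 6.3
position: [0.5875, 0.161, 0.2174]
orientation: [-3.14, -0.357, 1.805]
force: [-0.1, -0.7, -0.3]
finger_gap: -0.003
grip_force: 0.0
```

Request:
{"method": "jog_arm", "body": {
  "deltas": [
    [[-0.001,0,0.0028],[0,0,0],0],
    [[-0.001,0,0.0028],[0,0,0],0],
    [[0,0,0],[0,0,0],0]
  ]
}}

```text
time_s: 6.55
position: [0.5868, 0.1638, 0.2121]
orientation: [-3.141, -0.349, 1.811]
force: [0.8, 0.7, -0.1]
finger_gap: -0.002
grip_force: 0.0
```

```bash
python3 - <<'E'
from plant import ctrl
from h import *
from scipy.spatial.transform import Rotation as Ro
s=ctrl.read_state();p=s["position"];print(p,s["orientation"],s["force"])
R=Ro.from_euler("xyz",s["orientation"]).as_matrix();print(R.round(3))
im=ctrl.read_camera("scene")["color"][:,:,::-1]
cv2.imwrite("pics/scene4.png",im)
for d in(0,.019,.025):u=proj("scene",p-d*R[:,2]);print(d,u)
print(im[140:162,286:308].sum(2))
E
```

```text
[0.58682705 0.16384342 0.21213125] [-3.14107761 -0.34924865  1.81067923] [ 0.78980295  0.67795573 -0.06012268]
[[-0.223  0.971 -0.082]
 [ 0.913  0.238  0.332]
 [ 0.342 -0.    -0.94 ]]
0 [298.83593138 160.74037512]
0.019 [297.14500658 155.49092778]
0.025 [296.60143003 153.80340361]
[[ 78  77  72  84  80  92  81  85  92  84  83  77  85  99 107 158 181 169
  177 162 136 110]
 [ 73  72  81  78  84  83  83  84  78  78  89  83 102 116  89 161 259 235
  169 171 244 226]
 [ 62  70  78  80  79  82  83  90  79  83  84 121 143 139  92 112 235 347
  372 324 234 183]
 [ 74  82  82  89  85  74  77  80  87  79 111 146 124 111 118 122 162 252
  273 208 185 160]
 [ 84  75  90  79  76  78  83  83  87  91  95 110  94 112 141 172 154 137
  174 171 139 122]
 [123  95  91  93  73  76  84  82  89  99  82  74  72  91 144 146 119  99
  104 117 213 275]
 [127 133 197 157  66  76  84  91  74  89  74  86  93  85  94 103 106  81
  105 202 390 401]
 [130 125 143 124  76  78  84  76  77  83  73  83  77  84  83  76  69 184
  393 479 462 383]
 [133 127 142 127  98  78  83  86  83  79  81  84  82  80  66  77 171 328

[... 528 characters left out ...]
0  83  92  88  80  73 138 306
  386 382 377 385]
 [117 132 117 108 105 107 102 157 213 157  67  72  89  82 132 238 276 246
  320 426 455 448]
 [124 134 129 119  97 102 113 148 194 182 103  86  77 128 232 278 265 251
  374 457 444 444]
 [129 128 137 125 104  98  98 133 189 190 139  89 169 260 273 265 264 254
  248 226 357 440]
 [133 134 125 110 110  97  93 122 162 206 210 253 287 272 266 262 263 263
  258 241 367 420]
 [107 104 109 111 107 116 103 107 110 175 213 207 236 266 266 263 263 260
  261 258 239 308]
 [108 114 113 111 113 114 106 102 100 109 174 243 276 273 270 264 263 262
  269 262 256 216]
 [113 113 115 109 106 116 115  97 100 102 112 143 228 275 274 264 266 271
  267 264 262 215]]
```

The tip bottom is at about px (297,157), consistent with tips roughly 19 mm short of the reported TCP. That puts the real tip at z≈0.230, within the tab's height. Now the sweep.

Request:
{"method": "jog_arm", "body": {
  "deltas": [
    [[0.0002,-0.0034,0.0001],[-0.0342,0,0.094],0],
    [[0.0002,-0.0034,0.0001],[-0.0342,0,0.094],0],
    [[0.0002,-0.0034,0.0001],[-0.0342,0,0.094],0],
    [[0.0002,-0.0034,0.0001],[-0.0342,0,0.094],0]
  ]
}}

```text
time_s: 6.93
position: [0.5733, 0.1638, 0.2128]
orientation: [-3.141, -0.35, 1.406]
force: [0.2, -0.4, -0.8]
finger_gap: -0.004
grip_force: 0.0
```

Request:
{"method": "jog_arm", "body": {
  "deltas": [
    [[0.0002,-0.0034,0.0001],[-0.0342,0,0.094],0],
    [[0.0002,-0.0034,0.0001],[-0.0342,0,0.094],0]
  ]
}}

```text
time_s: 7.1
position: [0.5668, 0.1654, 0.213]
orientation: [3.141, -0.35, 1.206]
force: [0.6, -2.4, 0.2]
finger_gap: 0.002
grip_force: 1.0
```

Request:
{"method": "jog_arm", "body": {
  "deltas": [
    [[0.0002,-0.0034,0.0001],[-0.0342,0,0.094],0],
    [[0.0002,-0.0034,0.0001],[-0.0342,0,0.094],0]
  ]
}}

```text
time_s: 7.27
position: [0.5607, 0.1683, 0.2131]
orientation: [3.141, -0.35, 1.005]
force: [1.0, -3.2, 0.7]
finger_gap: -0.002
grip_force: 1.1
```

Contact is steady at about 3 N and the tab is being pushed. I'll keep going.

Request:
{"method": "jog_arm", "body": {
  "deltas": [
    [[0.0002,-0.0034,0.0001],[-0.0342,0,0.094],0],
    [[0.0002,-0.0034,0.0001],[-0.0342,0,0.094],0],
    [[0.0002,-0.0034,0.0001],[-0.0342,0,0.094],0],
    [[0.0002,-0.0034,0.0001],[-0.0342,0,0.094],0],
    [[0.0002,-0.0034,0.0001],[-0.0342,0,0.094],0],
    [[0.0002,-0.0034,0.0001],[-0.0342,0,0.094],0]
  ]
}}

```text
time_s: 7.77
position: [0.5473, 0.1838, 0.2131]
orientation: [-3.141, -0.35, 0.405]
force: [-1.5, -3.3, 0.6]
finger_gap: -0.002
grip_force: 1.3
```

```bash
cat > look.py <<'E'
from plant import ctrl
from h import *
from scipy.spatial.transform import Rotation as Ro
import sys
n=sys.argv[1]
s=ctrl.read_state();p=s["position"];print(p,s["orientation"],s["force"])
R=Ro.from_euler("xyz",s["orientation"]).as_matrix();print(R.round(3))
o=[]
for c,(x,y) in(("scene",(280,120)),("top",(165,180))):
    im=ctrl.read_camera(c)["color"][:,:,::-1];cv2.imwrite(f"pics/{c}{n}.png",im)
    o.append(cv2.resize(im[y:y+60,x:x+57],None,fx=7,fy=7,interpolation=cv2.INTER_CUBIC))
cv2.imwrite(f"pics/m{n}.png",np.hstack(o))
E
python3 look.py 5
```

```text
[0.54731617 0.18380716 0.21305198] [-3.14081233 -0.35033538  0.4048088 ] [-1.5057442  -3.27649156  0.63212746]
[[ 0.863  0.394  0.315]
 [ 0.37  -0.919  0.136]
 [ 0.343 -0.001 -0.939]]
```

View pics/m5.png

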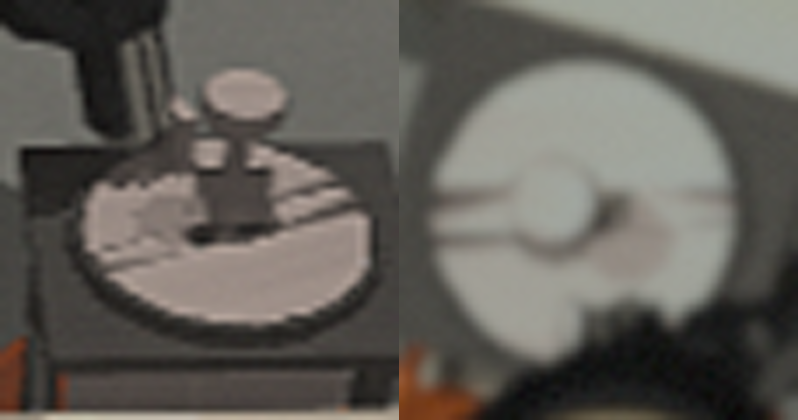

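In the top panel the slot lines run from (440,220) to (735,203), about -3°, while the bin's front edge lies at about +17°. Roughly 0.35 rad remain, so I'll push that much more and then back off.

Request:
{"method": "jog_arm", "body": {
  "deltas": [
    [[0.0002,-0.0034,0.0001],[-0.0342,0,0.094],0],
    [[0.0002,-0.0034,0.0001],[-0.0342,0,0.094],0],
    [[0.0002,-0.0034,0.0001],[-0.0342,0,0.094],0],
    [[0.0001,-0.0017,0],[-0.0171,0,0.047],0],
    [[0,0,0],[0,0,0],0]
  ]
}}

```text
time_s: 8.28
position: [0.5648, 0.1126, 0.2127]
orientation: [-3.114, -0.346, 0.186]
force: [-0.5, 0.8, -0.4]
finger_gap: 0.007
grip_force: 0.0
```

```bash
python3 look.py 6; python3 - <<'E'
from h import *
t=cv2.imread("pics/top6.png").astype(float).sum(2);A=ray("top",(191.5,210.5),.222);print(A)
# slot-line darkness and lid-edge: sample ring r on disc
for r in(.034,.040):
  w=np.linspace(-np.pi,np.pi,181);v=[]
  for a in w:
    u=proj("top",A+r*np.array([np.cos(a),np.sin(a),0]));v.append(cv2.getRectSubPix(t.astype(np.float32),(1,1),tuple(map(float,u)))[0,0])
  v=np.array(v);print(r,[(round(a,2),int(x)) for a,x in zip(w,v) if x<np.median(v)-25])
# lid edges: yaw from bright lid mask
t0=cv2.imread("pics/top0.png")
g=cv2.GaussianBlur(t0,(3,3),0).astype(int).sum(2);m=(g>430).astype(np.uint8);m[:, :140]=0;m[:85]=0;m[210:]=0;m[:,290:]=0
m=cv2.morphologyEx(m,cv2.MORPH_OPEN,np.ones((5,5)));c=max(cv2.findContours(m,0,2)[0],key=cv2.contourArea)
bx=cv2.boxPoints(cv2.minAreaRect(c));print(bx,cv2.contourArea(c))
W=[ray("top",q,.195)[:2] for q in bx]
for i in range(4):
  d=W[(i+1)%4]-W[i];print(np.hypot(*d).round(3),np.arctan2(d[1],d[0]).round(3),W[i].round(3))
E
```

```text
[0.56476311 0.1125676  0.21274159] [-3.11425661 -0.34637814  0.18551782] [-0.48974689  0.78545856 -0.41430367]
[[ 0.924  0.194  0.329]
 [ 0.174 -0.981  0.089]
 [ 0.339 -0.026 -0.94 ]]
[0.57282832 0.19702666 0.222     ]
0.034 [(np.float64(-3.14), 320), (np.float64(-3.11), 311), (np.float64(-3.07), 310), (np.float64(-3.04), 343), (np.float64(-3.0), 372), (np.float64(-2.97), 394), (np.float64(-2.93), 410), (np.float64(-2.9), 423), (np.float64(-2.86), 436), (np.float64(-2.83), 449), (np.float64(-1.43), 437), (np.float64(-1.4), 418), (np.float64(-1.36), 416), (np.float64(-1.33), 417), (np.float64(-1.29), 434), (np.float64(1.29), 431), (np.float64(1.33), 403), (np.float64(1.36), 370), (np.float64(1.4), 360), (np.float64(1.43), 353), (np.float64(1.47), 381), (np.float64(1.5), 408), (np.float64(1.54), 431), (np.float64(1.71), 425), (np.float64(1.75), 395), (np.float64(1.78), 382), (np.float64(1.82), 373), (np.float64(1.85), 394), (np.float64(1.88), 415), (np.float64(1.92), 437), (np.float64(2.97), 448), (np.float64(3.0), 445), (np.float64(3.04), 432), (np.float64(3.07), 408), (np.float64(3.1
[... 641 characters left out ...]
(1.47), 315), (np.float64(1.5), 341), (np.float64(1.54), 376), (np.float64(1.57), 411), (np.float64(1.61), 438), (np.float64(1.64), 443), (np.float64(1.68), 433), (np.float64(1.71), 393), (np.float64(1.75), 364), (np.float64(1.78), 344), (np.float64(1.82), 376), (np.float64(1.85), 407), (np.float64(1.88), 437), (np.float64(2.93), 441), (np.float64(2.97), 435), (np.float64(3.0), 431), (np.float64(3.04), 428), (np.float64(3.07), 403), (np.float64(3.11), 372), (np.float64(3.14), 333)]
[[145.77762  167.99313 ]
 [169.30008   91.15308 ]
 [280.39908  125.162994]
 [256.87662  202.00305 ]] 7398.0
0.183 -0.251 [0.667 0.307]
0.264 -1.856 [0.844 0.261]
0.181 2.866 [0.77  0.008]
0.259 1.292 [0.596 0.058]
```

The arm moved away in -y instead of following the arc. The disc is unchanged at about 0.34 rad, and the bin yaw is -0.275. I'll check the joints.

```bash
python3 - <<'E'
from plant import ctrl
s=ctrl.read_state();print(s["time_s"],s["joint_positions"].round(3),s["joint_vel"].round(3),s["position"])
E
```

```text
8.3833 [ 0.183  0.062 -0.287  0.876  0.029  3.138] [ 0.019 -0.001 -0.003  0.001 -0.002  0.015] [0.56442586 0.11414396 0.21263318]
```

Request:
{"method": "jog_arm", "body": {
  "deltas": [
    [[0,0,0],[0,0,0],0],
    [[0,0,0],[0,0,0],0]
  ]
}}

```text
time_s: 8.55
position: [0.5641, 0.1149, 0.2125]
orientation: [-3.113, -0.346, 0.187]
force: [0.3, 0.2, 0.7]
finger_gap: -0.002
grip_force: 0.0
```

```bash
python3 - <<'E'
from plant import ctrl
s=ctrl.read_state();print(s["time_s"],s["joint_positions"].round(3),s["joint_vel"].round(3),s["position"],s["orientation"])
E
```

```text
8.55 [ 0.184  0.062 -0.287  0.876  0.029  3.139] [ 0.001  0.001  0.     0.001 -0.002  0.007] [0.5641334  0.11486937 0.21246743] [-3.11343835 -0.34596251  0.18651231]
```

Joint 6 has reached its range end, and its sign is opposite to what I assumed. The disc was not disturbed. I'll raise, level the tool and turn it half round, which leaves j6 near 0 for all that follows.

Request:
{"method": "jog_arm", "body": {
  "deltas": [
    [[0.0068,-0.0005,-0.0188],[0,0,0],0],
    [[0.0068,-0.0005,-0.0188],[0,0,0],0],
    [[0.0068,-0.0005,-0.0188],[-0.0277,0,0],0],
    [[0,0,0],[0,-0.115,0],0],
    [[0,0,0],[0,-0.115,0],0],
    [[0,0,0],[0,-0.115,0],0],
    [[0,0,0],[0,0,-0.119],0],
    [[0,0,0],[0,0,-0.119],0],
    [[0,0,0],[0,0,-0.119],0],
    [[0,0,0],[0,0,-0.119],0],
    [[0,0,0],[0,0,-0.119],0],
    [[0,0,0],[0,0,-0.119],0],
    [[0,0,0],[0,0,-0.119],0],
    [[0,0,0],[0,0,-0.119],0],
    [[0,0,0],[0,0,-0.119],0],
    [[0,0,0],[0,0,-0.119],0],
    [[0,0,0],[0,0,-0.119],0],
    [[0,0,0],[0,0,-0.119],0],
    [[0,0,0],[0,0,-0.119],0],
    [[0,0,0],[0,0,-0.119],0]
  ]
}}

```text
time_s: 10.22
position: [0.5651, 0.1104, 0.2723]
orientation: [3.141, -0.002, 1.866]
force: [-0.9, -0.3, -0.3]
finger_gap: -0.005
grip_force: 0.0
```

Request:
{"method": "jog_arm", "body": {
  "deltas": [
    [[0,0,0],[0,0,-0.119],0],
    [[0,0,0],[0,0,-0.119],0],
    [[0,0,0],[0,0,-0.119],0],
    [[0,0,0],[0,0,-0.119],0],
    [[0,0,0],[0,0,-0.119],0],
    [[0,0,0],[0,0,-0.119],0],
    [[0,0,0],[0,0,-0.119],0],
    [[0,0,0],[0,0,-0.119],0],
    [[0,0,0],[0,0,-0.119],0],
    [[0,0,0],[0,0,-0.119],0],
    [[0,0,0],[0,0,-0.119],0],
    [[0,0,0],[0,0,-0.119],0],
    [[0,0,0],[0,0,-0.119],0],
    [[0,0,0],[0,0,-0.119],0],
    [[0,0,0],[0,0,-0.119],0],
    [[0,0,0],[0,0,0],0]
  ]
}}

```text
time_s: 11.55
position: [0.5651, 0.1103, 0.2723]
orientation: [3.14, 0.001, -2.633]
force: [-0.6, 1.0, 0.1]
finger_gap: -0.002
grip_force: 0.0
```

```bash
cat > st.py <<'E'
from plant import ctrl
from scipy.spatial.transform import Rotation as Ro
s=ctrl.read_state();print(s["time_s"],s["joint_positions"].round(3),s["position"].round(4),s["orientation"].round(3),s["force"].round(1));print(Ro.from_euler("xyz",s["orientation"]).as_matrix().round(3))
E
python3 st.py
```

```text
11.55 [ 0.192  0.317  0.262  1.515  0.002 -0.317] [0.5651 0.1103 0.2723] [ 3.140e+00  1.000e-03 -2.633e+00] [-0.6  1.   0.1]
[[-0.873 -0.487  0.   ]
 [-0.487  0.873  0.002]
 [-0.001  0.002 -1.   ]]
```

Request:
{"method": "jog_arm", "body": {
  "deltas": [
    [[-0.0052,0.023,0],[0,0,0],0],
    [[-0.0052,0.023,0],[0,0,0],0],
    [[-0.0052,0.023,0],[0,0,0],0],
    [[0,0,0],[0,-0.1167,0],0],
    [[0,0,0],[0,-0.1167,0],0],
    [[0,0,0],[0,-0.1167,0],0],
    [[0.0051,0,0.0141],[0,0,0],0],
    [[0.0051,0,0.0141],[0,0,0],0],
    [[0.0051,0,0.0141],[0,0,0],0],
    [[0.0051,0,0.0141],[0,0,0],0],
    [[0,0,0],[0,0,0],0]
  ]
}}

```text
time_s: 12.47
position: [0.5439, 0.1777, 0.2097]
orientation: [3.138, 0.347, -2.644]
force: [-0.6, -0.2, -0.2]
finger_gap: 0.002
grip_force: 0.0
```

```bash
python3 st.py
```

```text
12.4667 [ 0.269  0.063 -0.293  0.877  0.081 -0.215] [0.5439 0.1777 0.2097] [ 3.138  0.347 -2.644] [-0.6 -0.2 -0.2]
[[-0.826 -0.478  0.297]
 [-0.449  0.878  0.166]
 [-0.34   0.004 -0.94 ]]
```

Request:
{"method": "jog_arm", "body": {
  "deltas": [
    [[-0.0002,0.0036,0.0001],[0.034,0,0.094],0],
    [[-0.0002,0.0036,0.0001],[0.034,0,0.094],0],
    [[-0.0002,0.0036,0.0001],[0.034,0,0.094],0],
    [[-0.0002,0.0036,0.0001],[0.034,0,0.094],0],
    [[-0.0002,0.0036,0.0001],[0.034,0,0.094],0],
    [[-0.0001,0.0014,0],[0.0136,0,0.0376],0],
    [[0,0,0],[0,0,0],0]
  ]
}}

```text
time_s: 13.05
position: [0.5417, 0.1977, 0.2131]
orientation: [3.137, 0.35, 3.099]
force: [-1.5, -0.9, 1.0]
finger_gap: -0.006
grip_force: 0.6
```

```bash
python3 st.py; cat > ang.py <<'E'
from plant import ctrl
from h import *
import sys
t=ctrl.read_camera("top")["color"][:,:,::-1];cv2.imwrite(f"pics/top_{sys.argv[1]}.png",t);t=t.astype(np.float32).sum(2)
z=.2222;A=ray("top",(191.5,210.5),.222)
w=np.linspace(0,2*np.pi,361)
for r in(.034,.037,.040):
  v=np.array([cv2.getRectSubPix(t,(1,1),tuple(map(float,proj("top",A+r*np.array([np.cos(a),np.sin(a),0])))))[0,0] for a in w])
  m=v<np.median(v)-30; i=np.flatnonzero(np.diff(np.r_[0,m.astype(int),0]));print(r,int(np.median(v)),[(w[a].round(2),w[b-1].round(2),int(v[a:b].min())) for a,b in zip(i[::2],i[1::2])])
E
python3 ang.py a
```

```text
13.05 [ 0.439  0.085 -0.258  0.913 -0.155  0.456] [0.5417 0.1977 0.2131] [3.137 0.35  3.099] [-1.5 -0.9  1. ]
[[-0.939  0.041  0.343]
 [ 0.04   0.999 -0.01 ]
 [-0.343  0.004 -0.939]]
0.034 474 [(np.float64(0.91), np.float64(1.15), 358), (np.float64(1.31), np.float64(1.54), 376), (np.float64(2.62), np.float64(3.35), 222), (np.float64(4.42), np.float64(4.57), 409)]
0.037 475 [(np.float64(0.93), np.float64(1.19), 345), (np.float64(1.29), np.float64(1.52), 364), (np.float64(2.62), np.float64(3.42), 177), (np.float64(4.38), np.float64(4.56), 392)]
0.04 472 [(np.float64(0.94), np.float64(1.22), 321), (np.float64(1.26), np.float64(1.48), 352), (np.float64(2.58), np.float64(3.47), 109), (np.float64(4.22), np.float64(4.56), 366)]
```

The slot now lies at about -0.055 rad by the marks, well within 0.25. I'll back off, rise, level out and move over the button.

Request:
{"method": "jog_arm", "body": {
  "deltas": [
    [[0,-0.01,0],[0,0,0],0],
    [[-0.0062,0,-0.0169],[0,0,0],0],
    [[-0.0062,0,-0.0169],[0,0,0],0],
    [[-0.0062,0,-0.0169],[0,0,0],0],
    [[-0.0062,0,-0.0169],[0,0,0],0],
    [[0,0,0],[0,0.1167,0],0],
    [[0,0,0],[0,0.1167,0],0],
    [[0,0,0],[0,0.1167,0],0],
    [[-0.0158,0.006,0],[0,0,0],0],
    [[-0.0158,0.006,0],[0,0,0],0],
    [[0,0,0],[0,0,0],0]
  ]
}}

```text
time_s: 14.02
position: [0.5764, 0.1964, 0.2831]
orientation: [3.137, -0.001, 3.102]
force: [-0.7, -0.2, -1.3]
finger_gap: 0.004
grip_force: 0.0
```

Request:
{"method": "jog_arm", "body": {
  "deltas": [
    [[0,0,0.01],[0,0,0],0],
    [[0,0,0.005],[0,0,0],0],
    [[0,0,0],[0,0,0],0]
  ]
}}

```text
time_s: 14.27
position: [0.5727, 0.1961, 0.2687]
orientation: [3.138, -0.001, 3.103]
force: [0.1, 0.0, 0.9]
finger_gap: -0.001
grip_force: 0.0
```

```bash
python3 st.py; python3 - <<'E'
from plant import ctrl
from h import *
im=ctrl.read_camera("scene")["color"][:,:,::-1];cv2.imwrite("pics/scene7.png",im)
s=ctrl.read_state()["position"];print(proj("scene",s),proj("scene",s+[0,0,.019]))
print(im[118:142:1,302:328].astype(int).sum(2))
E
```

```text
14.2667 [0.328 0.373 0.336 1.534 0.004 0.367] [0.5727 0.1961 0.2687] [ 3.138e+00 -1.000e-03  3.103e+00] [0.1 0.  0.9]
[[-0.999  0.039 -0.001]
 [ 0.039  0.999  0.003]
 [ 0.001  0.003 -1.   ]]
[312.41380319 133.86380672] [313.33820913 126.78402465]
[[325 318 313 317 328 255  80  64  72  83  73 110 177 217 156  79 159 193
  125  44 242 334 320 317 316 319]
 [319 313 317 314 333 251  76  69  84  94  65 125 187 214 150  88 173 204
  131  86 257 324 318 317 317 318]
 [315 312 311 316 328 256  69  60  74  84  84 141 190 210 145 118 197 179
   95  79 262 332 322 318 320 309]
 [311 315 312 312 329 242  50  72  80  86  78 132 205 199 115 118 204 177
   76 140 283 328 325 321 320 315]
 [312 313 316 323 333 279 138  63  81  80  79 149 208 198 120 163 229 168
   57 182 303 327 320 314 321 314]
 [311 314 311 315 313 341 255  37  68  80  84 162 213 194 112 151 218 162
   62 186 301 329 323 321 319 323]
 [321 309 311 309 313 327 266 141  66  71  96 163 210 174  99 163 218 152
  137 277 334 319 314 316 320 320]
 [315 318 318 318 322 330 341 288 143  62 100 166 215 163  80 163 231 254
  307 336 323 32
[... 1063 characters left out ...]
62 264 256
  248 296 318 316 314 311 312 315]
 [310 314 312 314 313 320 278 197 167 184 217 248 268 279 270 277 240 199
  228 294 315 310 318 315 311 312]
 [317 316 318 318 319 328 307 230 184 192 192 195 207 213 209 208 202 200
  269 321 320 312 313 310 308 307]
 [323 325 321 318 324 329 337 297 220 190 204 202 205 203 204 205 207 246
  303 317 316 314 312 309 308 312]
 [324 292 219 186 193 171 142 162 151 168 198 204 207 210 200 234 301 337
  331 325 324 320 323 326 325 320]
 [112 137 175 202 203 183 199 190 175 179 192 203 211 202 174 151 142 170
  202 199 202 202 200 209 205 202]
 [228 242 252 258 264 230 191 190 179 185 195 209 201 216 252 259 241 175
  142 131 103 105 106 111 109 116]]
```

The tip's lower edge is at row 128 and the button's top face at rows 130–137, with columns agreeing (about 314.5). I'll descend in small steps to find contact.

Request:
{"method": "jog_arm", "body": {
  "deltas": [
    [[0,0,0.003],[0,0,0],0],
    [[0,0,0.003],[0,0,0],0],
    [[0,0,0],[0,0,0],0]
  ]
}}

```text
time_s: 14.57
position: [0.5732, 0.1969, 0.2634]
orientation: [3.138, -0.0, 3.103]
force: [-0.3, 0.1, 0.2]
finger_gap: 0.001
grip_force: 0.0
```

Request:
{"method": "jog_arm", "body": {
  "deltas": [
    [[0,0,0.003],[0,0,0],0],
    [[0,0,0],[0,0,0],0]
  ]
}}

```text
time_s: 14.73
position: [0.5734, 0.1971, 0.2602]
orientation: [3.138, -0.0, 3.103]
force: [0.8, -0.8, -0.2]
finger_gap: 0.0
grip_force: 0.0
```

Request:
{"method": "jog_arm", "body": {
  "deltas": [
    [[0,0,0.003],[0,0,0],0],
    [[0,0,0],[0,0,0],0]
  ]
}}

```text
time_s: 14.9
position: [0.5734, 0.197, 0.257]
orientation: [3.138, -0.001, 3.103]
force: [-0.8, 0.7, -0.7]
finger_gap: 0.0
grip_force: 0.0
```

Request:
{"method": "jog_arm", "body": {
  "deltas": [
    [[0,0,0.003],[0,0,0],0],
    [[0,0,0],[0,0,0],0]
  ]
}}

```text
time_s: 15.07
position: [0.5734, 0.197, 0.2539]
orientation: [3.138, -0.001, 3.103]
force: [0.4, -0.9, 0.5]
finger_gap: -0.002
grip_force: 0.0
```

Request:
{"method": "jog_arm", "body": {
  "deltas": [
    [[0,0,0.003],[0,0,0],0],
    [[0,0,0],[0,0,0],0]
  ]
}}

```text
time_s: 15.23
position: [0.5736, 0.1971, 0.2511]
orientation: [3.138, -0.0, 3.103]
force: [1.0, 0.5, -0.1]
finger_gap: -0.001
grip_force: 0.0
```

Request:
{"method": "jog_arm", "body": {
  "deltas": [
    [[0,0,0.003],[0,0,0],0],
    [[0,0,0],[0,0,0],0]
  ]
}}

```text
time_s: 15.4
position: [0.5736, 0.1971, 0.2483]
orientation: [3.138, 0.0, 3.103]
force: [0.3, -1.0, 0.3]
finger_gap: 0.0
grip_force: 0.0
```

```bash
python3 - <<'E'
from plant import ctrl
from h import *
im=ctrl.read_camera("scene")["color"][:,:,::-1];cv2.imwrite("pics/scene8.png",im)
print(im[122:150:1,300:330].astype(int).sum(2))
E
```

```text
[[314 318 319 332 303 235 250 252 148  66  75  80  75  79  82  99  80 106
  183 194 110  52 258 344 328 324 322 318 314 317]
 [315 310 314 317 324 333 343 259  77  69  73  89  76  97 180 232 170 104
  184 203 118  83 264 344 321 320 321 326 319 320]
 [317 317 321 315 318 323 335 255  83  71  70  75  69 133 195 216 147 117
  195 178  94  90 257 334 316 319 316 323 321 320]
 [314 318 318 318 321 322 339 262  70  73  74  87  74 129 198 192 117 114
  194 159  72 136 280 333 320 318 320 318 318 318]
 [316 321 315 315 319 322 338 248  44  73  78  79  80 132 200 191 119 122
  195 166  61 190 304 324 316 324 315 317 317 315]
 [317 317 316 319 319 324 294 180  46  68  85  78  83 148 199 195 113 150
  229 169  62 184 295 322 314 318 319 318 321 322]
 [319 318 313 321 322 327 305 187  42  66  82  85  95 164 212 166 102 162
  223 157  44 190 305 321 318 318 319 321 315 316]
 [320 316 320 318 320 321 333 250  65  71  84  77 112 173 209 153  80 164
  212 127  47 249 337 318 320 317 311 313 314 315]
 [318 322 323 320 323 322 330 271 136  59  81  78 106 182 221 169  87 167
  201 119  79 249 331 319 
[... 1700 characters left out ...]
194 214 199 227 265 257
  257 255 259 253 260 258 265 256 186 123 118 135]
 [362 370 296 175 182 189 199 184 163 149 150 166 194 214 196 158 151 161
  215 259 255 256 257 260 256 267 276 214 126 122]
 [378 384 404 318 194 203 202 197 187 190 194 187 199 210 196 187 193 189
  210 242 259 255 256 252 257 258 261 274 223 128]
 [379 389 395 309 196 202 198 201 213 209 215 211 212 213 211 212 214 215
  231 249 254 257 254 253 256 250 256 256 281 229]
 [173 176 183 186 202 205 206 208 212 213 212 215 215 212 212 213 216 212
  232 253 246 257 250 253 252 255 257 257 256 277]
 [196 201 196 200 201 201 185 192 207 204 206 205 207 203 208 207 209 205
  231 259 255 256 253 255 254 252 252 258 260 264]]
```

The tip's lower edge is now at row 136, just at the button's front rim (row 137), so contact should be near.

Request:
{"method": "jog_arm", "body": {
  "deltas": [
    [[0,0,0.002],[0,0,0],0],
    [[0,0,0],[0,0,0],0]
  ]
}}

```text
time_s: 15.62
position: [0.5735, 0.1971, 0.2463]
orientation: [3.138, 0.0, 3.103]
force: [-0.5, -0.5, 1.3]
finger_gap: -0.0
grip_force: 0.2
```

Request:
{"method": "jog_arm", "body": {
  "deltas": [
    [[0,0,0.002],[0,0,0],0],
    [[0,0,0],[0,0,0],0]
  ]
}}

```text
time_s: 15.78
position: [0.5735, 0.1971, 0.2443]
orientation: [3.138, -0.0, 3.103]
force: [0.6, -0.3, 0.7]
finger_gap: -0.002
grip_force: 0.3
```

Request:
{"method": "jog_arm", "body": {
  "deltas": [
    [[0,0,0.002],[0,0,0],0],
    [[0,0,0],[0,0,0],0]
  ]
}}

```text
time_s: 15.95
position: [0.5735, 0.197, 0.2422]
orientation: [3.138, -0.0, 3.103]
force: [0.7, 0.4, 0.7]
finger_gap: 0.002
grip_force: 0.3
```

Request:
{"method": "jog_arm", "body": {
  "deltas": [
    [[0,0,0.002],[0,0,0],0],
    [[0,0,0],[0,0,0],0]
  ]
}}

```text
time_s: 16.12
position: [0.5735, 0.1971, 0.2401]
orientation: [3.138, -0.0, 3.103]
force: [0.4, 0.1, 0.7]
finger_gap: -0.0
grip_force: 0.2
```

```bash
python3 - <<'E'
from plant import ctrl
from h import *
im=ctrl.read_camera("scene")["color"][:,:,::-1];cv2.imwrite("pics/scene9.png",im)
a=cv2.resize(im[105:165,280:345],None,fx=6,fy=6,interpolation=cv2.INTER_CUBIC)
b=cv2.resize(cv2.imread("pics/scene8.png")[105:165,280:345],None,fx=6,fy=6,interpolation=cv2.INTER_CUBIC)
cv2.imwrite("pics/m9.png",np.clip(np.hstack([b,a])*1.5,0,255).astype(np.uint8))
E
```

```text
(no output)
```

View pics/m9.png

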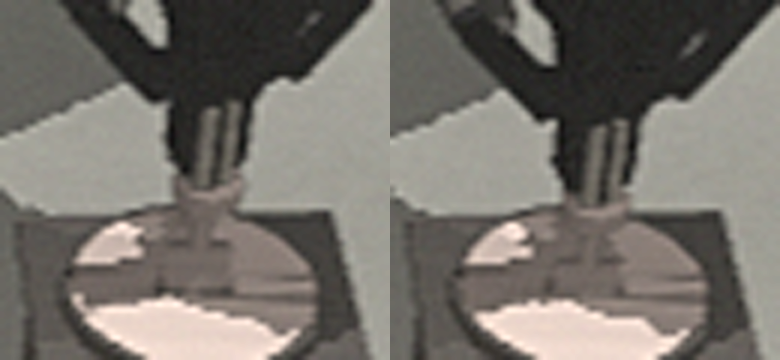

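The view shows the fingertips sitting on the button and the flat going down into the slot. In the right panel the button has dropped from (210,185) to about (600,205). I'll keep pressing.

Request:
{"method": "jog_arm", "body": {
  "deltas": [
    [[0,0,0.002],[0,0,0],0],
    [[0,0,0.002],[0,0,0],0],
    [[0,0,0.002],[0,0,0],0],
    [[0,0,0.002],[0,0,0],0],
    [[0,0,0],[0,0,0],0]
  ]
}}

```text
time_s: 16.58
position: [0.5735, 0.1971, 0.2319]
orientation: [3.138, -0.0, 3.103]
force: [0.3, 0.5, -0.8]
finger_gap: 0.002
grip_force: 0.0
```

Request:
{"method": "jog_arm", "body": {
  "deltas": [
    [[0,0,0.002],[0,0,0],0],
    [[0,0,0.002],[0,0,0],0],
    [[0,0,0.002],[0,0,0],0],
    [[0,0,0.002],[0,0,0],0],
    [[0,0,0],[0,0,0],0]
  ]
}}

```text
time_s: 17.0
position: [0.5735, 0.1971, 0.224]
orientation: [3.138, -0.0, 3.103]
force: [-0.1, -0.1, 0.2]
finger_gap: -0.0
grip_force: 0.0
```

Request:
{"method": "jog_arm", "body": {
  "deltas": [
    [[0,0,0.002],[0,0,0],0],
    [[0,0,0.002],[0,0,0],0],
    [[0,0,0.002],[0,0,0],0],
    [[0,0,0],[0,0,0],0]
  ]
}}

```text
time_s: 17.33
position: [0.5735, 0.1972, 0.218]
orientation: [3.138, -0.0, 3.103]
force: [0.4, -0.4, 0.0]
finger_gap: 0.003
grip_force: 0.0
```

Request:
{"method": "jog_arm", "body": {
  "deltas": [
    [[0,0,0.002],[0,0,0],0],
    [[0,0,0],[0,0,0],0]
  ]
}}

```text
time_s: 17.5
position: [0.5735, 0.1972, 0.2162]
orientation: [3.138, -0.0, 3.103]
force: [0.9, -0.1, -0.6]
finger_gap: -0.0
grip_force: 0.0
```

Request:
{"method": "jog_arm", "body": {
  "deltas": [
    [[0,0,0.002],[0,0,0],0],
    [[0,0,0],[0,0,0],0]
  ]
}}

```text
time_s: 17.67
position: [0.5736, 0.1973, 0.2158]
orientation: [3.137, 0.002, 3.103]
force: [-3.6, -2.3, 11.3]
finger_gap: 0.001
grip_force: 5.8
```

Request:
{"method": "jog_arm", "body": {
  "deltas": [
    [[0,0,0.002],[0,0,0],0],
    [[0,0,0],[0,0,0],0]
  ]
}}

```text
time_s: 17.83
position: [0.5738, 0.1973, 0.2158]
orientation: [3.137, 0.004, 3.103]
force: [-7.1, -2.0, 24.4]
finger_gap: 0.001
grip_force: 12.3
```

Request:
{"method": "jog_arm", "body": {
  "deltas": [
    [[0,0,0.002],[0,0,0],0]
  ]
}}

```text
time_s: 17.92
position: [0.574, 0.1974, 0.2156]
orientation: [3.136, 0.006, 3.103]
force: [-14.9, -5.8, 53.4]
finger_gap: 0.002
grip_force: 27.0
```

```bash
python3 - <<'E'
from plant import ctrl
from h import *
im=ctrl.read_camera("scene")["color"][:,:,::-1];cv2.imwrite("pics/scene10.png",im)
print(im[130:160:1,300:330].astype(int).sum(2))
E
```

```text
[[ 70  75  78  80  78  74  86  76  86  72  79  87  80  83  78  83  77  79
   86  81  91  68  79  86 173 174 103  75 149 279]
 [148  64  75  76  96  87  87  76  82  86  79  85  87  86  86  72  77  92
   85  85  76  65 152 300 354 355 311 308 335 324]
 [285 147  66  71  77  89  85  81  77  80  79  85  81  91  77  78  79  78
   83  76  66 101 267 337 327 322 322 319 320 318]
 [338 288 142  65  61  66  83  84  84  78  82  91  81  86  79  79  81  83
   77  68  73 195 309 319 314 313 314 314 312 314]
 [324 336 280 151  87 169 171 102  66  78  83  84  75  82  77  82 178 215
  137  53 201 311 327 317 308 311 320 315 320 317]
 [320 316 332 340 346 366 260  60  79  80  73  81 106 141 138 101 155 224
  166  71 189 298 320 314 318 311 316 315 314 308]
 [319 318 320 321 326 346 245  45  78  91  84  92 163 224 180 106 166 217
  160  38 248 336 315 313 318 311 313 317 313 313]
 [316 316 314 324 319 339 249  54  64  83  74 100 160 207 160  82 161 199
  128  44 247 335 320 316 311 308 307 310 309 317]
 [320 318 323 327 326 299 186  61  70  81  80 109 175 212 161  83 163 203
  127  84 255 330 313 312 
[... 1950 characters left out ...]
194 177 165 181 189 183
  180 197 199 200 203 198 190 194 182 179 183 193]
 [206 199 204 242 276 267 402 378 204 224 209 200 244 280 287 288 286 281
  280 276 262 262 254 251 235 231 225 228 214 215]
 [316 317 410 442 472 466 463 466 476 480 390 262 252 263 261 257 260 262
  269 270 266 263 267 269 273 267 274 276 276 276]
 [390 420 456 447 441 438 439 433 440 449 460 370 248 261 261 257 257 248
  254 250 254 253 259 264 262 265 263 262 265 263]
 [442 438 437 437 436 436 433 437 432 436 436 447 454 457 462 466 368 248
  255 254 258 252 248 253 257 252 251 257 258 257]
 [443 439 440 443 434 436 442 437 437 434 436 440 439 442 445 444 454 461
  463 466 470 376 251 259 247 256 252 249 266 273]]
```

A hard stop at reported z 0.2156 with 53 N, far above the bar's friction. I'll release and check the button height unobstructed.

Request:
{"method": "jog_arm", "body": {
  "deltas": [
    [[0,0,-0.006],[0,0,0],0],
    [[0,0,-0.014],[0,0,0],0],
    [[0,0,-0.02],[0,0,0],0],
    [[0.02,-0.025,-0.01],[0,0,0],0],
    [[0.02,-0.025,0],[0,0,0],0],
    [[0.02,-0.025,0],[0,0,0],0],
    [[0,0,0],[0,0,0],0]
  ]
}}

```text
time_s: 18.55
position: [0.5072, 0.1214, 0.2608]
orientation: [3.139, -0.001, 3.101]
force: [1.2, 0.5, 0.4]
finger_gap: 0.005
grip_force: 0.0
```

```bash
python3 st.py; python3 ang.py b; python3 - <<'E'
from plant import ctrl
from h import *
im=ctrl.read_camera("scene")["color"][:,:,::-1];cv2.imwrite("pics/scene11.png",im)
a=cv2.imread("pics/scene0.png").astype(int).sum(2);b=im.astype(int).sum(2)
print("start");print(a[124:144,307:322]);print("now");print(b[138:158,305:322])
A=(.5735,.1975)
for z in(.280,.276,.244,.240):print(z,proj("scene",(*A,z)).round(2),proj("scene",(A[0]+.0125,A[1]-.003,z)).round(2))
E
```

```text
18.55 [0.233 0.221 0.1   1.451 0.003 0.273] [0.5072 0.1214 0.2608] [ 3.139e+00 -1.000e-03  3.101e+00] [1.2 0.5 0.4]
[[-0.999  0.04  -0.001]
 [ 0.04   0.999  0.002]
 [ 0.001  0.002 -1.   ]]
0.034 221 [(np.float64(0.86), np.float64(1.48), 152), (np.float64(1.54), np.float64(1.57), 189), (np.float64(3.98), np.float64(4.12), 181), (np.float64(5.45), np.float64(5.88), 136)]
0.037 224 [(np.float64(0.98), np.float64(1.66), 146), (np.float64(3.91), np.float64(4.01), 185), (np.float64(5.39), np.float64(5.78), 150)]
0.04 228 [(np.float64(1.03), np.float64(1.75), 149), (np.float64(3.84), np.float64(3.98), 177), (np.float64(5.27), np.float64(5.72), 169)]
start
[[306 304 309 310 307 305 306 306 309 311 310 308 312 306 307]
 [314 315 308 310 315 311 308 314 312 314 314 314 319 313 314]
 [310 311 306 314 313 313 303 310 308 315 315 314 312 310 305]
 [307 308 309 310 311 308 311 311 314 311 305 310 305 310 311]
 [310 318 312 313 306 305 300 298 304 304 305 304 307 311 308]
 [305 306 307 308 305 307 308 306 304 303 304 307 309 307 313]
 [310 309 299 332 361 421 454 449 451 424 374 320 304 305 302]
 [
[... 1692 characters left out ...]
219 216 214 215 218 229 208 202 191 303 374 364 351]
 [325 251 209 195 213 230 226 228 226 222 217 209 180 218 344 398 394]
 [292 161 134 151 153 183 209 213 211 216 197 173 156 231 387 451 437]
 [296 186 117 111 100 144 199 214 184 125  97 101 106 161 357 447 438]
 [471 443 404 317 209 195 188 186 168 170 195 197 221 242 263 273 271]
 [442 453 423 390 409 318 327 348 262 399 499 483 476 473 452 441 423]
 [434 435 439 442 451 459 459 455 459 452 443 439 445 436 440 438 444]
 [431 429 432 432 433 429 431 433 432 432 433 430 429 429 427 429 428]]
0.28 [313.57 130.05] [314.61 133.63]
0.276 [313.37 131.53] [314.41 135.12]
0.244 [311.84 143.18] [312.84 146.79]
0.24 [311.65 144.6 ] [312.65 148.21]
```

The button's front edge moved from row 136.9 to 150.0. That is about 36 mm, which fits a start at 4 mm and home at 40 mm, and agrees with the stiff stop. Now I'll go to the tab's far side for the clockwise locking push.

Request:
{"method": "jog_arm", "body": {
  "deltas": [
    [[0,0,0],[0,0,-0.095],0],
    [[0,0,0],[0,0,-0.095],0],
    [[-0.0116,0.0218,0],[0,0,0],0],
    [[-0.0116,0.0218,0],[0,0,0],0],
    [[-0.0116,0.0218,0],[0,0,0],0],
    [[0,0,0.0137],[0,0,0],0],
    [[0,0,0.0137],[0,0,0],0],
    [[0,0,0.0137],[0,0,0],0],
    [[0,0,0],[0,0,0],0]
  ]
}}

```text
time_s: 19.4
position: [0.5346, 0.1952, 0.2162]
orientation: [3.139, -0.004, -2.989]
force: [0.3, -0.1, 0.9]
finger_gap: -0.001
grip_force: 0.0
```

Request:
{"method": "jog_arm", "body": {
  "deltas": [
    [[0,0,0.006],[0,0,0],0],
    [[0,0,0.006],[0,0,0],0],
    [[0,0,0],[0,0,0],0]
  ]
}}

```text
time_s: 19.65
position: [0.5352, 0.1945, 0.2067]
orientation: [3.138, 0.0, -2.99]
force: [-0.1, 0.4, 0.5]
finger_gap: -0.004
grip_force: 0.0
```

```bash
python3 st.py
```

```text
19.65 [0.347 0.315 0.093 1.348 0.003 0.195] [0.5352 0.1945 0.2067] [ 3.138  0.    -2.99 ] [-0.1  0.4  0.5]
[[-0.989 -0.151 -0.   ]
 [-0.151  0.989  0.003]
 [-0.     0.003 -1.   ]]
```

Request:
{"method": "jog_arm", "body": {
  "deltas": [
    [[-0.0001,0.0038,0],[0,0,0.1],0],
    [[-0.0001,0.0038,0],[0,0,0.1],0],
    [[-0.0001,0.0038,0],[0,0,0.1],0],
    [[-0.0001,0.0038,0],[0,0,0.1],0]
  ]
}}

```text
time_s: 19.98
position: [0.5355, 0.2093, 0.2077]
orientation: [3.139, -0.001, 2.887]
force: [-1.0, -1.5, -1.7]
finger_gap: -0.002
grip_force: 1.1
```

Request:
{"method": "jog_arm", "body": {
  "deltas": [
    [[-0.0001,0.0038,0],[0,0,0.1],0],
    [[-0.0001,0.0038,0],[0,0,0.1],0],
    [[-0.0001,0.0038,0],[0,0,0.1],0],
    [[-0.0001,0.0038,0],[0,0,0.1],0]
  ]
}}

```text
time_s: 20.32
position: [0.5416, 0.2232, 0.2077]
orientation: [3.139, -0.002, 2.488]
force: [-2.4, -1.2, -2.1]
finger_gap: 0.0
grip_force: 1.1
```

```bash
python3 st.py; python3 ang.py c
```

```text
20.3167 [0.389 0.343 0.137 1.364 0.003 1.043] [0.5416 0.2232 0.2077] [ 3.139e+00 -2.000e-03  2.488e+00] [-2.4 -1.2 -2.1]
[[-0.794  0.608 -0.   ]
 [ 0.608  0.794  0.003]
 [ 0.002  0.002 -1.   ]]
0.034 444 [(np.float64(0.3), np.float64(0.44), 372), (np.float64(0.7), np.float64(0.8), 388), (np.float64(1.27), np.float64(3.02), 41), (np.float64(3.44), np.float64(3.54), 409), (np.float64(3.61), np.float64(3.8), 373)]
0.037 441 [(np.float64(0.3), np.float64(0.45), 352), (np.float64(0.68), np.float64(0.79), 383), (np.float64(1.26), np.float64(3.09), 47), (np.float64(3.44), np.float64(3.8), 354)]
0.04 435 [(np.float64(0.31), np.float64(0.49), 328), (np.float64(0.66), np.float64(0.77), 366), (np.float64(1.26), np.float64(3.16), 46), (np.float64(3.44), np.float64(3.8), 337)]
```

The disc is at about -0.77 rad and turning freely, with about 0.76 to go.

Request:
{"method": "jog_arm", "body": {
  "deltas": [
    [[-0.0002,0.0041,0],[0,0,0.1],0],
    [[-0.0002,0.0041,0],[0,0,0.1],0],
    [[-0.0002,0.0041,0],[0,0,0.1],0],
    [[-0.0002,0.0041,0],[0,0,0.1],0],
    [[-0.0002,0.0041,0],[0,0,0.1],0],
    [[-0.0002,0.0041,0],[0,0,0.1],0]
  ]
}}

```text
time_s: 20.87
position: [0.5613, 0.2378, 0.2077]
orientation: [3.141, -0.004, 1.891]
force: [-2.4, 0.5, -1.1]
finger_gap: 0.002
grip_force: 1.1
```

```bash
python3 st.py; python3 ang.py d
```

```text
20.8667 [0.399 0.385 0.201 1.385 0.004 1.649] [0.5613 0.2378 0.2077] [ 3.141 -0.004  1.891] [-2.4  0.5 -1.1]
[[-0.315  0.949 -0.001]
 [ 0.949  0.314  0.004]
 [ 0.004  0.001 -1.   ]]
0.034 440 [(np.float64(0.14), np.float64(0.21), 392), (np.float64(1.12), np.float64(2.46), 56), (np.float64(2.98), np.float64(3.16), 372), (np.float64(6.0), np.float64(6.14), 369)]
0.037 440 [(np.float64(0.1), np.float64(0.19), 382), (np.float64(1.06), np.float64(2.5), 40), (np.float64(2.79), np.float64(2.86), 405), (np.float64(2.98), np.float64(3.16), 358), (np.float64(6.0), np.float64(6.16), 350)]
0.04 436 [(np.float64(0.07), np.float64(0.17), 364), (np.float64(1.03), np.float64(2.53), 50), (np.float64(2.81), np.float64(3.18), 341), (np.float64(6.0), np.float64(6.18), 325)]
```

Request:
{"method": "jog_arm", "body": {
  "deltas": [
    [[-0.0002,0.0036,0],[0,0,0.088],0],
    [[-0.0002,0.0036,0],[0,0,0.088],0],
    [[0,0,0],[0,0,0],0]
  ]
}}

```text
time_s: 21.17
position: [0.569, 0.2393, 0.2077]
orientation: [3.141, -0.004, 1.717]
force: [-0.7, 1.2, -0.0]
finger_gap: -0.001
grip_force: 0.4
```

```bash
python3 st.py; python3 ang.py e
```

```text
21.1667 [0.396 0.398 0.221 1.392 0.004 1.821] [0.569  0.2393 0.2077] [ 3.141 -0.004  1.717] [-0.7  1.2 -0. ]
[[-0.146  0.989  0.   ]
 [ 0.989  0.146  0.004]
 [ 0.004  0.001 -1.   ]]
0.034 436 [(np.float64(0.0), np.float64(0.0), 397), (np.float64(1.05), np.float64(2.32), 100), (np.float64(2.79), np.float64(2.93), 380), (np.float64(5.79), np.float64(5.93), 365), (np.float64(6.21), np.float64(6.28), 395)]
0.037 433 [(np.float64(1.01), np.float64(2.41), 45), (np.float64(2.65), np.float64(2.65), 403), (np.float64(2.78), np.float64(2.93), 362), (np.float64(5.81), np.float64(5.95), 339), (np.float64(6.18), np.float64(6.27), 376)]
0.04 432 [(np.float64(0.96), np.float64(2.5), 16), (np.float64(2.62), np.float64(2.69), 398), (np.float64(2.72), np.float64(2.93), 346), (np.float64(5.81), np.float64(5.99), 317), (np.float64(6.16), np.float64(6.25), 369)]
```

The slot is now at about -1.58 rad, crosswise. I'll back off tangentially, rise and withdraw.

Request:
{"method": "jog_arm", "body": {
  "deltas": [
    [[0,-0.006,0],[0,0,0],0],
    [[0,-0.006,0],[0,0,0],0],
    [[0,0,-0.02],[0,0,0],0],
    [[0,0,-0.02],[0,0,0],0],
    [[0,0,-0.025],[0,0,0],0],
    [[0,0,-0.025],[0,0,0],0],
    [[0,-0.025,-0.01],[0,0,0],0],
    [[0,-0.03,0],[0,0,0],0],
    [[0,-0.03,0],[0,0,0],0],
    [[0,-0.03,0],[0,0,0],0],
    [[0,-0.03,0],[0,0,0],0],
    [[0,-0.03,0],[0,0,0],0],
    [[0,-0.02,0],[0,0,0],0],
    [[0,0,0],[0,0,0],0],
    [[0,0,0],[0,0,0],0]
  ]
}}

```text
time_s: 22.47
position: [0.3627, 0.2084, 0.3083]
orientation: [3.139, -0.004, 1.72]
force: [0.8, 0.4, 0.2]
finger_gap: -0.002
grip_force: 0.0
```

```bash
python3 st.py; python3 ang.py f; python3 - <<'E'
from plant import ctrl
from h import *
im=ctrl.read_camera("scene")["color"][:,:,::-1];cv2.imwrite("pics/scene12.png",im)
b=im.astype(int).sum(2);print(b[138:158,303:322])
# objects: same pixels as at the start?
a=cv2.imread("pics/scene0.png").astype(int)
for n,(x,y,w,h) in dict(pink=(214,174,34,50),blue=(368,170,32,40),cup=(305,185,50,55)).items():
  r=im[y:y+h,x:x+w].astype(np.float32).mean(2);q=a[y:y+h,x:x+w].astype(np.float32).mean(2);print(n,cv2.phaseCorrelate(q,r),abs(r-q).mean())
t0=cv2.imread("pics/top0.png");t=cv2.imread("pics/top_f.png")
for n,(x,y,w,h) in dict(pink=(250,225,40,40),blue=(102,182,40,40),cup=(192,95,40,66),bowl=(158,240,64,38)).items():
  r=t[y:y+h,x:x+w].astype(np.float32).mean(2);q=t0[y:y+h,x:x+w].astype(np.float32).mean(2);print(n,cv2.phaseCorrelate(q,r),abs(r-q).mean())
E
```

```text
22.4667 [ 5.190e-01  3.400e-02 -1.000e-03  1.531e+00  3.000e-03  1.941e+00] [0.3627 0.2084 0.3083] [ 3.139 -0.004  1.72 ] [0.8 0.4 0.2]
[[-0.148  0.989  0.002]
 [ 0.989  0.148  0.005]
 [ 0.004  0.003 -1.   ]]
0.034 454 [(np.float64(0.0), np.float64(0.09), 368), (np.float64(1.12), np.float64(1.4), 325), (np.float64(2.81), np.float64(2.95), 403), (np.float64(5.74), np.float64(6.0), 340), (np.float64(6.14), np.float64(6.28), 365)]
0.037 455 [(np.float64(0.0), np.float64(0.05), 376), (np.float64(1.12), np.float64(1.41), 377), (np.float64(2.78), np.float64(2.95), 381), (np.float64(5.74), np.float64(6.04), 316), (np.float64(6.11), np.float64(6.28), 347)]
0.04 453 [(np.float64(0.0), np.float64(0.03), 391), (np.float64(1.24), np.float64(1.41), 376), (np.float64(2.64), np.float64(2.65), 422), (np.float64(2.74), np.float64(2.95), 362), (np.float64(5.76), np.float64(6.06), 292), (np.float64(6.09), np.float64(6.28), 343)]
[[184 180 180 175 181 167 166 246 307 300 299 298 302 306 307 303 300 303
  300]
 [177 172 171 179 190 178 166 171 176 156 188 248 255 271 295 293 305 315
  303]
 [264 326 357 
[... 1312 characters left out ...]
274 258 260 238 221 237 323 388 405 404 395
  401]
 [412 406 410 418 418 415 360 332 417 443 434 442 374 308 381 416 403 401
  398]]
pink ((0.02412459299767633, 0.026300385205086485), 0.9697172470887502) 1.5129411
blue ((0.02632252725037354, 0.022968529040007013), 0.9909978333860636) 1.5510415
cup ((0.03178232914156709, 0.009168713360221403), 0.9800017760594686) 1.6254545
pink ((0.005689159975837299, -0.0035676013884078372), 1.017663539648056) 1.601875
blue ((0.011161601894549733, -0.04923950611100736), 1.0458583056926727) 1.9914583
cup ((-0.0373136861878649, -0.016731133197211534), 0.9213145626915826) 1.7271466
bowl ((0.0614349549594877, -0.007687390207053113), 1.0597507320344448) 1.6276042
```

The button's edge is still at row 150, the slot lies crosswise at about -1.55 rad, the bowl, tumblers and cup have not moved, and the hand is clear. Handing in.

```bash
python3 -c "
from plant import ctrl
print(ctrl.sign_off())"
```

```text
the job is handed in; nothing more can be done
None
```

The gate is pressed down onto its hard stop and the disc is turned about a quarter turn, so its slot lies crosswise over the bar's flat. The bowl, tumblers and cup have not moved, the hand is clear, and I handed the job in at about 22.5 s.

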